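Move the condiment row to the new rack

ROBOT

A 6-joint arm with a two-finger parallel gripper is mounted at the origin on a cart in front of the work surface, level with it; the furniture and walls round the work are solid. World frame = base frame: x ahead of the robot, y to its left, z up, the work surface at z = 0. Lengths are in m, angles in rad, forces in N, time in s.
With the tool pointing down it reaches from about 0.325 to 0.85 m from the base axis. Payload 4.4 kg.
Tool frame: the origin (TCP) lies at the very end of the fingers, on their centre line; the grasp point (between the pads) lies 19 mm behind it; z points along the fingers, y is the line along which they close (so a half turn about z gives the same grasp; the last joint's range is limited). The gripper opens to 94 mm and grips with 3 to 60 N. Pads are 16 mm wide; open, the fingers measure 119 mm over their backs; the gripper's body (75 mm by 177 mm) begins 78 mm behind the grasp point.
Start: joints at [-1.347, 0.207, 1.542, -0, 1.393, -0.15], TCP at [0.21, -0.535, 0.166] pointing down, gripper open.
Joint ranges: [-2.73, 2.73], [-0.86, 2.22], [0.23, 2.46], [-1.11, 4.25], [0.08, 2.63], [-2.82, 2.82]. Speed limits (rad/s): [2.79, 2.79, 3.14, 3.14, 3.14, 3.14].

INTERFACE

Orientations are given as a rotation vector (axis times angle).
In Python, from rig import arm, viewer gives the robot as it stands. The module is installed in compiled form; this text tells all that it offers.
- The arm moves only by the tool jog_arm, never from a script. Its argument "moves" is a list of rows, each a list of 7 numbers: the closure, from -1 (fully open) to 1 (shut), so that 0 is half open, then the shift along the tool's x, y, z as a fraction of full scale, then the turn, a rotation vector about the tool's x, y, z as a fraction of full scale. In form: [[claw, dx, dy, dz, rx, ry, rz], ...]. A call has 1 to 5 rows; each row shifts and turns the commanded pose from where the row before left it, along the tool's axes as they then stand; what a row does not reach is not made up. Full scale, the value 1, is 0.04 m for a shift and 6 degrees for a turn. A row lasts 1/12 s, in which the tool goes at most 41.7 mm and 7.16 degrees, less where a joint would pass 70% of its speed; a pose out of reach is approached as far as the arm can. A call with a number of a shift or a turn outside -1 to 1 is refused whole. A call with a gripper value outside its range is refused whole. The fingers move at their own pace and stop on an object; "newtons" is the grip in N (left out, the last holds). Time passes only in rows, so rows that do not move let the fingers close. It gives the time, the measured TCP pose, the force, the opening and the grip force at its end, in the units of the state.
- arm.observe(): the state, without advancing time (a new reading comes with each control period).
- viewer.read_camera(name): name is "scene" or "side" or "wrist"; returns a dict with "img" (420x560x3 uint8, blue, green, red), "K" (3x3 intrinsics, pixels), "R" (3x3) and "t" (3): a world point X has camera coordinates R X + t. Camera axes: x right, y down, z forward; pixel columns grow to the right and rows downward; lengths in m; the calibration is good to about 2 mm. A picture is of the moment at which its call begins. There is no depth.
- arm.close_job(): hands the job in; it is judged then, once.
The state is a dict: "time": time; "qpos": joint angles; "qvel": joint speeds; "tau": joint torques, N m; "tool_pos": TCP position; "ee_rot": TCP orientation; "contact_force": force on the tool from outside, world axes, zero at the start; "moment": the same for the moment, N m; "gripper_width": finger opening in m; "gripper_force": force on a finger pad.
Only numpy, scipy, OpenCV 4.12 (cv2) and the standard library are available. Lean on these libraries where they do the work, as an engineer would, in place of code of your own. Each camera call takes 0.05 s, during which the arm holds its last target. There are 200 camera calls.

TASK

Move the four condiments (salt shaker, spice jar, honey jar, tin) from the full brown rack into the empty pale rack, one in each pocket, keeping their order as counted from the wire carrying loop: what stood nearest the old rack's loop must stand nearest the new rack's loop, and so on; since the loops are at opposite ends, the row comes out reversed from left to right. Set each one down gently, standing upright on the pocket floor, never throwing, dropping or tipping it over. Leave the mug and the kitchen timer where they are.

Things in the scene. Friction and masses are not known exactly. Their poses are not given: they have to be found in the camera images.
- old_rack: Mid-brown wooden rack, full at the start, 305 x 80 mm, fixed. Four 70 x 70 mm pockets in a row, walls 5 mm thick, 20 mm high over the worktop, floor 8 mm over it. Origin: middle of the underside; row along y, pocket centres at y = -0.1125, -0.0375, 0.0375, 0.1125, x = 0. Wire loop, 62 mm high, across its +y (robot's left) end, 40 mm past the last pocket's centre. A cork coaster lies in each pocket.
- new_rack: Pale wooden rack, empty at the start, 305 x 80 mm, fixed. Four 70 x 70 mm pockets in a row, walls 5 mm thick, 20 mm high over the worktop, floor 8 mm over it. Origin: middle of the underside; row along y, pocket centres at y = -0.1125, -0.0375, 0.0375, 0.1125, x = 0. Wire loop, 62 mm high, across its -y (robot's right) end, 40 mm past the last pocket's centre. 
- salt: Salt shaker: glass with white salt and a rounded grey metal top; 90 mm high, body 44 mm across up to 74 mm, top 34 mm across; 0.1 kg. Loose, upright on its coaster in the old rack at the start. Origin: centre of its underside, z up.
- spice: Spice jar: slim upright glass cylinder with a flat yellow cap; 106 mm high, 40 mm across all the way up; 0.11 kg. Loose, upright on its coaster in the old rack at the start. Origin: centre of its underside, z up.
- honey: Honey jar: squat many-sided glass jar with amber content and a flat dark lid; 85 mm high, about 53 x 57 mm across; 0.26 kg. Loose, upright on its coaster in the old rack at the start. Origin: centre of its underside, z up.
- tin: Closed food tin: plain cylinder with a red wrapper and a bare metal lid; 72 mm high, 57 mm across; 0.18 kg. The lowest of the four. Loose, upright on its coaster in the old rack at the start. Origin: centre of its underside, z up.
- salt_coaster: Round cork coaster, 64 mm across, 4 mm thick, fixed on the floor of the old rack's pocket in which the salt shaker stands at the start; it stays there, so it marks that pocket. Origin: centre of its underside, 8 mm above the worktop.
- spice_coaster: Round cork coaster, 64 mm across, 4 mm thick, fixed on the floor of the old rack's pocket in which the spice jar stands at the start; it stays there, so it marks that pocket. Origin: centre of its underside, 8 mm above the worktop.
- honey_coaster: Round cork coaster, 64 mm across, 4 mm thick, fixed on the floor of the old rack's pocket in which the honey jar stands at the start; it stays there, so it marks that pocket. Origin: centre of its underside, 8 mm above the worktop.
- tin_coaster: Round cork coaster, 64 mm across, 4 mm thick, fixed on the floor of the old rack's pocket in which the tin stands at the start; it stays there, so it marks that pocket. Origin: centre of its underside, 8 mm above the worktop.
- mug: Bystander: low cream mug, 63 x 88 mm with its handle, 50 mm high, loose on the worktop behind the racks. Origin: middle of its underside.
- timer: Bystander: round kitchen timer, white base and red top, 66 mm across, 56 mm high, loose on the worktop behind the racks. Origin: centre of its underside. Behind it stands a toaster 183 mm high (front at x = 0.63), and above that hangs a wall cabinet, from x = 0.61 on, y from -0.2 to 0.28, underside 0.44 m over the worktop: keep the arm clear of it when carrying.
Mind the look-alikes: they are no part of the job. What is shaped like the spice but pink or turquoise is not meant.

How it is judged:
At the end, for the whole second after the job is handed in: Each of the four stands in the new rack in the pocket that has the same count from the loop as its coaster's pocket in the old rack: within 18 mm of that pocket's centre along and across the row, underside within 4 mm of the pocket floor, upright within 0.1 rad, and at rest (under 0.03 m/s) (((y of salt_coaster in the frame of old_rack between -0.1325 and -0.0925 m and y of salt in the frame of new_rack between 0.0945 and 0.1305 m) or (y of salt_coaster in the frame of old_rack between -0.0575 and -0.0175 m and y of salt in the frame of new_rack between 0.0195 and 0.0555 m) or (y of salt_coaster in the frame of old_rack between 0.0175 and 0.0575 m and y of salt in the frame of new_rack between -0.0555 and -0.0195 m) or (y of salt_coaster in the frame of old_rack between 0.0925 and 0.1325 m and y of salt in the frame of new_rack between -0.1305 and -0.0945 m)) and x of salt in the frame of new_rack between -0.018 and 0.018 m and z of salt in the frame of new_rack between 0.004 and 0.012 m and angle between each of salt, spice, honey, tin's own z axis and vertical below 0.1 rad and linear speed of each of salt, spice, honey, tin below 0.03 m/s and ((y of spice_coaster in the frame of old_rack between -0.1325 and -0.0925 m and y of spice in the frame of new_rack between 0.0945 and 0.1305 m) or (y of spice_coaster in the frame of old_rack between -0.0575 and -0.0175 m and y of spice in the frame of new_rack between 0.0195 and 0.0555 m) or (y of spice_coaster in the frame of old_rack between 0.0175 and 0.0575 m and y of spice in the frame of new_rack between -0.0555 and -0.0195 m) or (y of spice_coaster in the frame of old_rack between 0.0925 and 0.1325 m and y of spice in the frame of new_rack between -0.1305 and -0.0945 m)) and x of spice in the frame of new_rack between -0.018 and 0.018 m and z of spice in the frame of new_rack between 0.004 and 0.012 m and ((y of honey_coaster in the frame of old_rack between -0.1325 and -0.0925 m and y of honey in the frame of new_rack between 0.0945 and 0.1305 m) or (y of honey_coaster in the frame of old_rack between -0.0575 and -0.0175 m and y of honey in the frame of new_rack between 0.0195 and 0.0555 m) or (y of honey_coaster in the frame of old_rack between 0.0175 and 0.0575 m and y of honey in the frame of new_rack between -0.0555 and -0.0195 m) or (y of honey_coaster in the frame of old_rack between 0.0925 and 0.1325 m and y of honey in the frame of new_rack between -0.1305 and -0.0945 m)) and x of honey in the frame of new_rack between -0.018 and 0.018 m and z of honey in the frame of new_rack between 0.004 and 0.012 m and ((y of tin_coaster in the frame of old_rack between -0.1325 and -0.0925 m and y of tin in the frame of new_rack between 0.0945 and 0.1305 m) or (y of tin_coaster in the frame of old_rack between -0.0575 and -0.0175 m and y of tin in the frame of new_rack between 0.0195 and 0.0555 m) or (y of tin_coaster in the frame of old_rack between 0.0175 and 0.0575 m and y of tin in the frame of new_rack between -0.0555 and -0.0195 m) or (y of tin_coaster in the frame of old_rack between 0.0925 and 0.1325 m and y of tin in the frame of new_rack between -0.1305 and -0.0945 m)) and x of tin in the frame of new_rack between -0.018 and 0.018 m and z of tin in the frame of new_rack between 0.004 and 0.012 m); the robot touches nothing.
It fails at once if one of the four is tipped by more than 0.6 rad (angle between any of salt, spice, honey, tin's own z axis and vertical above 0.6 rad).
It fails at once if one of the four is thrown or dropped (faster than 1.2 m/s) (linear speed of any of salt, spice, honey, tin above 1.2 m/s).
It fails at once if the mug or the timer is moved by more than 30 mm (distance of any of mug, timer from where it was at the start of the episode above 0.03 m).
It also fails if it takes over 128 s, if anything falls off the work surface, if the arm or the gripper's body presses on something with over 40 N, if the wrist force passes 120 N, or if a joint passes its speed limit or range.

## Working session

There is one attempt and no reset: what is moved stays moved. The work goes in short steps, Python scripts to look and compute and a tool call to move; the robot and the scene stay as the last step left them, time stands still between calls to the robot, and variables do not carry over. Pictures are saved under pics/ and viewed, at most 14 in all, crops included, and the job is handed in when it is done.

Besides the shell and the picture viewer there is one more tool, called after ">>>" as name(argument=value, ...), one argument or row to a line, values as JSON. jog_arm: Moves the arm, as the interface text tells. Its arguments: {"type":"object","properties":{"moves":{"type":"array"},"newtons":{"type":"number"}},"required":["moves"]}

```bash
mkdir -p pics; cat > h.py <<'E'
import numpy as np, cv2
from rig import arm, viewer
def cam(n,save=None):
    c=viewer.read_camera(n)
    if save: cv2.imwrite('pics/'+save+'.png',c['img'])
    return c
def ray(c,u,v,z):
    d=np.linalg.inv(c['K'])@[u,v,1]; R=c['R']; o=-R.T@c['t']; d=R.T@d
    return o+d*(z-o[2])/d[2]
def proj(c,X):
    p=c['K']@(c['R']@np.array(X,float)+c['t']); return p[:2]/p[2]
E
python3 - <<'E'
from h import *
import pickle
cs={n:cam(n,n+'0') for n in('scene','side')}
pickle.dump(cs,open('c0.pkl','wb'))
for n,c in cs.items(): print(n,-c['R'].T@c['t'])
s=arm.observe();print({k:np.round(v,3) for k,v in s.items()})
E
```

```text
scene [-0.08761783  0.47010525  0.96316696]
side [-0.26699387 -1.28492211  0.63555751]
{'time': np.float64(0.1), 'qpos': array([-1.346,  0.207,  1.543,  0.   ,  1.394, -0.15 ]), 'qvel': array([-0.001, -0.001, -0.004,  0.001, -0.001, -0.   ]), 'tau': array([-1.0000e-03, -3.7187e+01, -2.8229e+01,  7.0000e-02,  3.1000e-02,
       -0.0000e+00]), 'tool_pos': array([ 0.21 , -0.534,  0.165]), 'ee_rot': array([-3.085, -0.585,  0.   ]), 'contact_force': array([ 0.564, -0.271,  0.483]), 'moment': array([-0.023, -0.004, -0.025]), 'gripper_force': np.float64(0.0), 'gripper_width': np.float64(0.094)}
```

View pics/scene0.png

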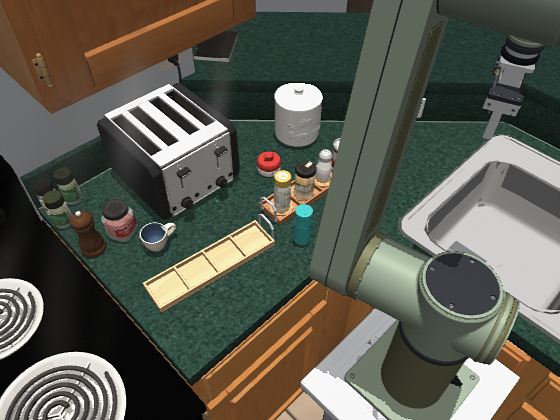

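View pics/side0.png

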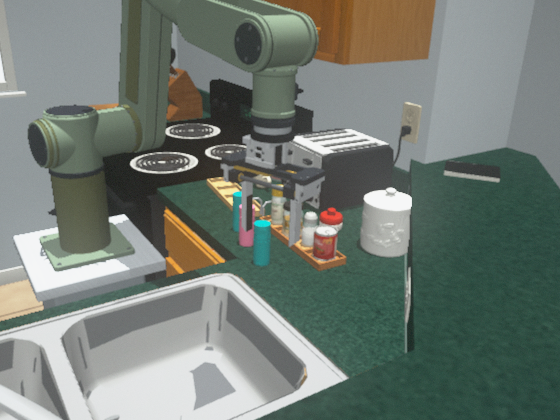

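The new rack spans (145,290)-(272,235) in scene, with its loop at (267,222). Candidates in scene: yellow-cap spice at (283,190), honey (305,178), salt (324,165), tin about (338,150) hidden behind the arm. The look-alikes are turquoise (303,225), plus turquoise (238,210), turquoise (262,243) and pink (246,228) in side. I'll crop in closer.

```bash
python3 - <<'E'
from h import *
a=cv2.imread('pics/scene0.png')[120:320,135:365]; b=cv2.imread('pics/side0.png')[165:275,195:355]
cv2.imwrite('pics/cs.png',cv2.resize(a,(690,600),interpolation=2)); cv2.imwrite('pics/cd.png',cv2.resize(b,(800,550),interpolation=2))
E
```

```text
(no output)
```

View pics/cs.png

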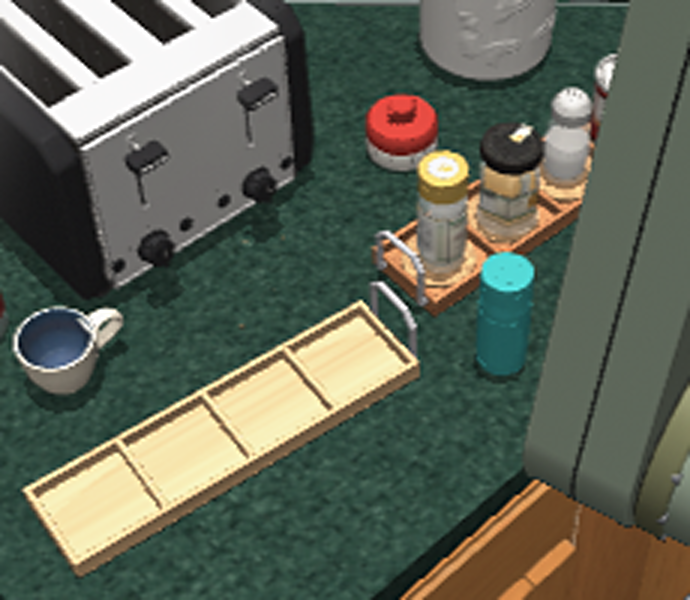

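View pics/cd.png

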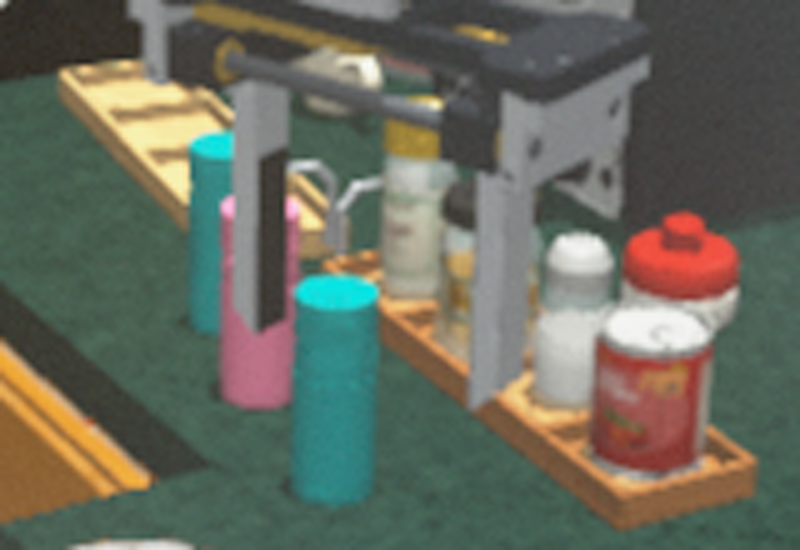

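```bash
python3 - <<'E'
from h import *
import pickle
cs=pickle.load(open('c0.pkl','rb'))
S=lambda u,v,z:np.round(ray(cs['scene'],135+u/3,120+v/3,z),3)
D=lambda u,v,z:np.round(ray(cs['side'],195+u/5,165+v/5,z),3)
for n,f,u,v,z in [('nFL',S,25,490,.02),('nFR',S,362,303,.02),('nNR',S,417,363,.02),('nNL',S,80,562,.02),
 ('oNearloop',S,430,300,.02),('oFarloop',S,375,255,.02),('oFR side',D,757,462,.02),('oNR side',D,622,518,.02),
 ('spice',S,443,170,.118),('honey',S,512,147,.097),('salt',S,572,95,.102),('tin D',D,655,328,.084),('salt D',D,582,240,.102),
 ('turqS',S,507,273,.106),('turq1D',D,215,145,.106),('pinkD',D,258,205,.106),('turq2D',D,337,292,.106),('timerD',D,682,228,.056),('mugS',S,60,335,.05),('timerS',S,402,110,.056)]:
  print(n,f(u,v,z))
E
```

```text
nFL [0.538 0.252 0.02 ]
nFR [ 0.495 -0.047  0.02 ]
nNR [ 0.421 -0.036  0.02 ]
nNL [0.461 0.259 0.02 ]
oNearloop [ 0.459 -0.089  0.02 ]
oFarloop [ 0.526 -0.09   0.02 ]
oFR side [ 0.517 -0.399  0.02 ]
oNR side [ 0.426 -0.412  0.02 ]
spice [ 0.49  -0.132  0.118]
honey [ 0.483 -0.206  0.097]
salt [ 0.487 -0.284  0.102]
tin D [ 0.479 -0.36   0.084]
salt D [ 0.486 -0.29   0.102]
turqS [ 0.388 -0.098  0.106]
turq1D [ 0.382 -0.099  0.106]
pinkD [ 0.362 -0.182  0.106]
turq2D [ 0.342 -0.292  0.106]
timerD [ 0.609 -0.217  0.056]
mugS [0.616 0.159 0.05 ]
timerS [ 0.609 -0.202  0.056]
```

```bash
cat >> h.py <<'E'
from scipy.spatial.transform import Rotation as Ro
def goal(x,y,z,psi=85):
    "remaining shift (tool axes, units of 40 mm) after turning, and yaw in units of 6 deg"
    s=arm.observe(); R=Ro.from_rotvec(s['ee_rot']); X=R.as_matrix()[:,0]
    p=np.degrees(np.arctan2(X[1],X[0])); T=np.array([[np.cos(np.radians(psi)),np.sin(np.radians(psi)),0],[np.sin(np.radians(psi)),-np.cos(np.radians(psi)),0],[0,0,-1]]).T
    T=np.column_stack([T[0],T[1],T[2]]) if 0 else T
    d=np.array([x,y,z])-s['tool_pos']
    a=np.radians(psi); tx=np.array([np.cos(a),np.sin(a),0]); ty=np.array([np.sin(a),-np.cos(a),0])
    ex=(R.inv()*Ro.from_matrix(np.column_stack([tx,ty,[0,0,-1]]))).as_rotvec(degrees=True)/6
    print('t',round(float(s['time']),2),'tcp',np.round(s['tool_pos'],4),'yaw',round(p,1),'| shift now-axes',np.round(R.inv().apply(d)/.04,2),'| after turn',np.round([d@tx/.04,d@ty/.04,-d[2]/.04],2),'| turn',np.round(ex,2),'F',np.round(s['contact_force'],1),'w',round(float(s['gripper_width']),4))
E
sed -i '/T=np/d' h.py; sed -i "s/p=np.degrees(np.arctan2(X\[1\],X\[0\])).*/p=np.degrees(np.arctan2(X[1],X[0]))/" h.py
python3 - <<'E'
from h import *
goal(.48,-.29,.28)
E
```

```text
Traceback (most recent call last):
  File "h.py", line 19, in goal
    print('t',round(float(s['time']),2),'tcp',np.round(s['tool_pos'],4),'yaw',round(p,1),'| shift now-axes',np.round(R.inv().apply(d)/.04,2),'| after turn',np.round([d@tx/.04,d@ty/.04,-d[2]/.04],2),'| turn',np.round(ex,2),'F',np.round(s['contact_force'],1),'w',round(float(s['gripper_width']),4))
                                                                                    ^
NameError: name 'p' is not defined. Did you mean: 'np'?
```

```bash
sed -i "s/round(p,1)/round(float(np.degrees(np.arctan2(X[1],X[0]))),1)/" h.py
python3 - <<'E'
from h import *
goal(.48,-.29,.28)
E
```

```text
t 0.1 tcp [ 0.2103 -0.5343  0.1652] yaw 21.5 | shift now-axes [ 8.51 -3.22 -2.86] | after turn [ 6.67  6.18 -2.87] | turn [-2.000e-02 -1.000e-02 -1.059e+01] F [ 0.6 -0.3  0.5] w 0.094
```

>>> jog_arm(
  moves=[
    [-1,0,0,-0.7,0,0,-1],
    [-1,0,0,-0.7,0,0,-1],
    [-1,0,0,-0.7,0,0,-1],
    [-1,0,0,-0.7,0,0,-1],
    [-1,0,0,0,0,0,-1],
  ],
)

```text
time: 0.52
tool_pos: [0.2113, -0.5383, 0.2852]
ee_rot: [2.817, 1.367, -0.004]
contact_force: [-0.1, 0.3, 0.1]
gripper_width: 0.0939
gripper_force: 0.0
```

>>> jog_arm(
  moves=[
    [-1,0,0,0,0,0,-1],
    [-1,0,0,0,0,0,-1],
    [-1,0,0,0,0,0,-1],
    [-1,0,0,0,0,0,-1],
    [-1,0,0,0,0,0,-1],
  ],
)

```text
time: 0.93
tool_pos: [0.2104, -0.5347, 0.2775]
ee_rot: [-2.374, -2.056, -0.001]
contact_force: [-0.5, 0.3, 0.5]
gripper_width: 0.0942
gripper_force: 0.0
```

```bash
python3 - <<'E'
from h import *
goal(.48,-.29,.28)
E
```

```text
t 0.93 tcp [ 0.2104 -0.5347  0.2775] yaw 81.8 | shift now-axes [ 7.02  5.79 -0.06] | after turn [ 6.68  6.18 -0.06] | turn [-0.   -0.01 -0.54] F [-0.5  0.3  0.5] w 0.0942
```

>>> jog_arm(
  moves=[
    [-1,0,0,0,0,0,-0.54],
    [-1,0.7,0.6,0,0,0,0],
    [-1,0.7,0.6,0,0,0,0],
    [-1,0.7,0.7,0,0,0,0],
    [-1,0.7,0.7,0,0,0,0],
  ],
)

```text
time: 1.35
tool_pos: [0.3249, -0.4318, 0.2776]
ee_rot: [-2.322, -2.114, -0.001]
contact_force: [0.3, -0.5, -0.1]
gripper_width: 0.0941
gripper_force: 0.0
```

>>> jog_arm(
  moves=[
    [-1,0.7,0.7,0,0,0,0],
    [-1,0.7,0.7,0,0,0,0],
    [-1,0.7,0.7,0,0,0,0],
    [-1,0.7,0.6,0,0,0,0],
    [-1,0.7,0.6,0,0,0,0],
  ],
)

```text
time: 1.77
tool_pos: [0.4697, -0.3041, 0.2777]
ee_rot: [-2.321, -2.116, 0.0]
contact_force: [0.3, -0.8, 0.3]
gripper_width: 0.0939
gripper_force: 0.0
```

>>> jog_arm(
  moves=[
    [-1,0.3,0.2,0,0,0,0],
    [-1,0,0,0,0,0,0],
    [-1,0,0,0,0,0,0],
  ],
)

```text
time: 2.02
tool_pos: [0.4778, -0.294, 0.2777]
ee_rot: [-2.319, -2.118, 0.001]
contact_force: [-0.3, -0.6, -0.6]
gripper_width: 0.0943
gripper_force: 0.0
```

```bash
python3 - <<'E'
from h import *
import pickle
goal(.48,-.36,.28)
c=cam('wrist','w1'); pickle.dump(c,open('w1.pkl','wb'));print(-c['R'].T@c['t'])
c=cam('scene'); pickle.dump(c,open('s1.pkl','wb'))
cv2.imwrite('pics/s1.png',cv2.resize(c['img'][120:260,240:420],(800,622)) [:600])
E
```

```text
t 2.02 tcp [ 0.4778 -0.294   0.2777] yaw 84.8 | shift now-axes [-1.64  0.2  -0.06] | after turn [-1.64  0.2  -0.06] | turn [-0.01 -0.   -0.03] F [-0.3 -0.6 -0.6] w 0.0943
[ 0.4854051  -0.20915305  0.49628738]
```

View pics/w1.png

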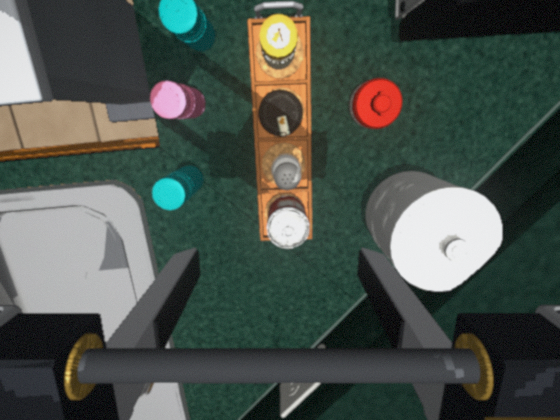

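The wrist view shows the whole old rack: spice top (279,35), honey (281,112), salt (287,171), tin lid (289,228), turquoise (178,14) and (170,192), pink (171,100), and a white canister at (440,240).

```bash
python3 - <<'E'
from h import *
import pickle
c=pickle.load(open('w1.pkl','rb'))
for n,u,v,z in [('spice',279,35,.118),('honey',281,112,.097),('salt',287,171,.102),('tin',289,228,.084),('cornerNL',248,19,.02),('cornerFL',309,17,.02),('cNR',262,240,.02),('cFR',312,238,.02),('pink',171,100,.106),('turq',170,192,.106),('turq',178,14,.106),('timer',380,102,.05),('canleft',392,228,.13)]: print(n,np.round(ray(c,u,v,z),3))
goal(.48,-.358,.15); goal(.48,-.358,.04)
E
```

```text
spice [ 0.493 -0.13   0.118]
honey [ 0.488 -0.206  0.097]
salt [ 0.49  -0.274  0.102]
tin [ 0.486 -0.353  0.084]
cornerNL [ 0.457 -0.088  0.02 ]
cornerFL [ 0.535 -0.093  0.02 ]
cNR [ 0.443 -0.391  0.02 ]
cFR [ 0.52  -0.395  0.02 ]
pink [ 0.367 -0.182  0.106]
turq [ 0.346 -0.286  0.106]
turq [ 0.389 -0.099  0.106]
timer [ 0.616 -0.205  0.05 ]
canleft [ 0.607 -0.348  0.13 ]
t 2.12 tcp [ 0.477  -0.2953  0.2779] yaw 84.7 | shift now-axes [-1.55  0.22  3.2 ] | after turn [-1.55  0.21  3.2 ] | turn [-0.01  0.   -0.06] F [ 0.  -0.3 -0.4] w 0.0937
t 2.12 tcp [ 0.477  -0.2953  0.2779] yaw 84.7 | shift now-axes [-1.55  0.23  5.95] | after turn [-1.55  0.21  5.95] | turn [-0.01  0.   -0.06] F [ 0.  -0.3 -0.4] w 0.0937
```

>>> jog_arm(
  moves=[
    [-1,-0.72,0.17,0,0,0,0],
    [-1,-0.72,0.16,0.5,0,0,0],
    [-1,0,0,1,0,0,0],
    [-1,0,0,1,0,0,0],
    [-1,0,0,1,0,0,0],
  ],
)

```text
time: 2.53
tool_pos: [0.4845, -0.3557, 0.1372]
ee_rot: [2.324, 2.111, -0.0]
contact_force: [-0.4, -1.1, -1.6]
gripper_width: 0.0939
gripper_force: 0.0
```

>>> jog_arm(
  moves=[
    [-1,0,0,0.8,0,0,0],
    [-1,0,0,0.6,0,0,0],
    [-1,0,0,0.6,0,0,0],
    [-1,0,0,0.5,0,0,0],
    [-1,0,0,0,0,0,0],
  ],
)

```text
time: 2.95
tool_pos: [0.4809, -0.3515, 0.0329]
ee_rot: [-2.317, -2.107, 0.002]
contact_force: [-1.0, 1.2, -0.9]
gripper_width: 0.0938
gripper_force: 0.0
```

```bash
python3 - <<'E'
from h import *
goal(.485,-.354,.036)
c=cam('side'); cv2.imwrite('pics/d2.png',cv2.resize(c['img'][150:290,190:380],(760,560)))
E
```

```text
t 2.95 tcp [ 0.4809 -0.3515  0.0329] yaw 84.6 | shift now-axes [-0.05  0.11 -0.08] | after turn [-0.05  0.11 -0.08] | turn [-0.08 -0.06 -0.07] F [-1.   1.2 -0.9] w 0.0938
```

View pics/d2.png

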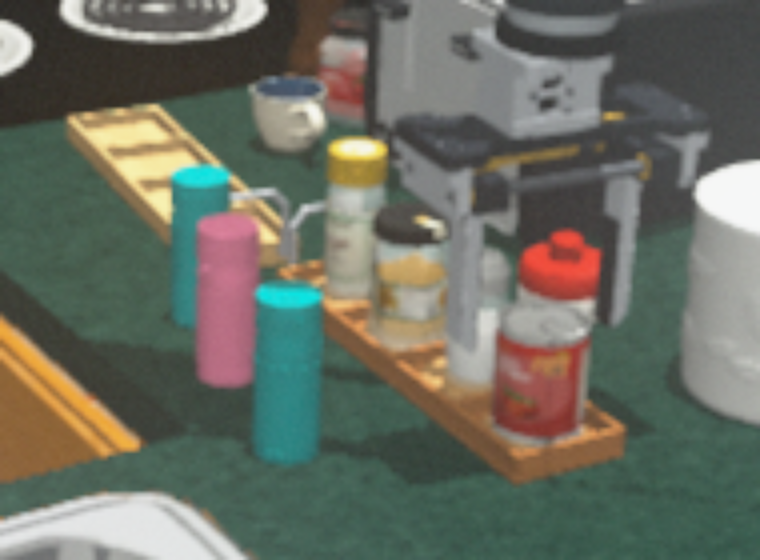

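```bash
python3 - <<'E'
from h import *
import pickle
c=pickle.load(open('c0.pkl','rb'))['side']
s=lambda X:np.round((proj(c,X)-[190,150])*4)
print('tcp',s([.481,-.3515,.033]),'tips',s([.481-.053,-.3475,.033]),s([.481+.053,-.3555,.033]))
f=lambda u,v,z:np.round(ray(c,190+u/4,150+v/4,z),3)
print('tin lid',f(545,320,.084),'bottom front',f(540,440,.012),'tips',f(462,347,.033),f(607,322,.033),'rack near corner',f(515,462,.02),f(624,428,.02))
E
```

```text
tcp [532. 392.] tips [458. 409.] [604. 376.]
tin lid [ 0.482 -0.358  0.084] bottom front [ 0.473 -0.373  0.012] tips [ 0.48  -0.279  0.033] [ 0.585 -0.294  0.033] rack near corner [ 0.434 -0.399  0.02 ] [ 0.517 -0.397  0.02 ]
```

```bash
python3 - <<'E'
from h import *
import pickle
c=pickle.load(open('c0.pkl','rb'))['side']
ps=(.2103,-.5343,.1652); ty=np.array([.366,-.93,0])
for o in(0,.04):
  print([np.round(proj(c,np.array(ps)+[0,0,o]+k*.053*ty),0) for k in(1,-1)])
for z in (.033,.06,.07,.08): print(z,[np.round((proj(c,[.481+k*.053,-.3515-k*.004,z])-[190,150])*4) for k in(-1,1)])
s=arm.observe();print(s['tool_pos'],s['time'],s['qpos'])
c=cam('side'); cv2.imwrite('pics/d3.png',cv2.resize(c['img'][190:270,270:370],(800,600)[:2] and (750,600),interpolation=2))
E
```

```text
[array([293., 265.]), array([247., 248.])]
[array([294., 245.]), array([247., 229.])]
0.033 [array([458., 409.]), array([604., 376.])]
0.06 [array([460., 369.]), array([608., 337.])]
0.07 [array([461., 354.]), array([609., 322.])]
0.08 [array([461., 338.]), array([610., 307.])]
[ 0.48247936 -0.35266329  0.03551796] 3.0 [-7.75753022e-01  3.92217852e-01  1.59133226e+00 -3.03308529e-04
  1.16440030e+00 -6.80985457e-01]
```

View pics/d3.png

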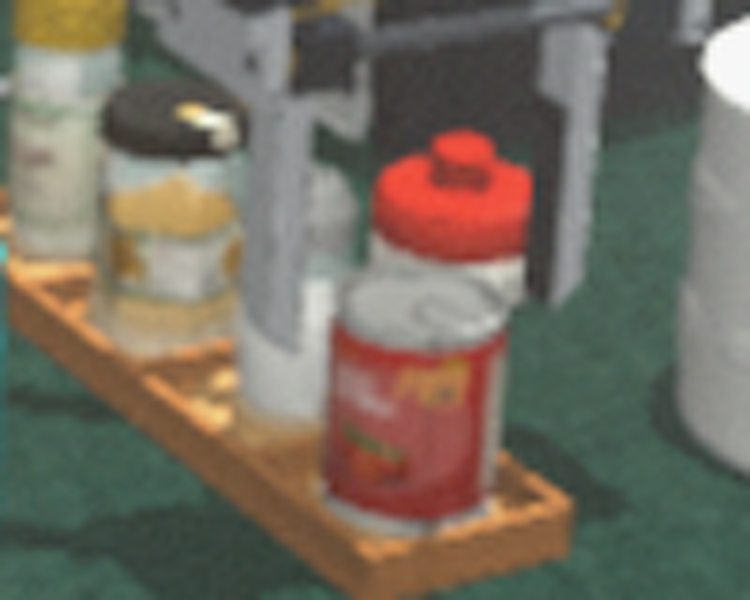

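The fingertips show at crop rows 347/320. That is about 37 mm higher than the reported TCP, and the start picture gives the same offset. The tips are level with the tin's lid, so I'll treat true tip z as reported z + 0.037, lower gently and check.

>>> jog_arm(
  moves=[
    [-1,0,0.05,0.3,0,0,0],
    [-1,0,0,0.3,0,0,0],
    [-1,0,0,0.3,0,0,0],
    [-1,0,0,0,0,0,0],
  ],
)

```text
time: 3.38
tool_pos: [0.4858, -0.3518, -0.0006]
ee_rot: [-2.318, -2.113, 0.001]
contact_force: [-0.8, 0.7, -0.5]
gripper_width: 0.0941
gripper_force: 0.0
```

```bash
python3 - <<'E'
from h import *
goal(.485,-.354,0)
c=cam('side'); cv2.imwrite('pics/d4.png',cv2.resize(c['img'][190:270,270:370],(750,600),interpolation=2))
E
```

```text
t 3.38 tcp [ 0.4858 -0.3518 -0.0006] yaw 84.7 | shift now-axes [-0.06 -0.02 -0.01] | after turn [-0.06 -0.02 -0.01] | turn [-0.04 -0.03 -0.05] F [-0.8  0.7 -0.5] w 0.0941
```

View pics/d4.png

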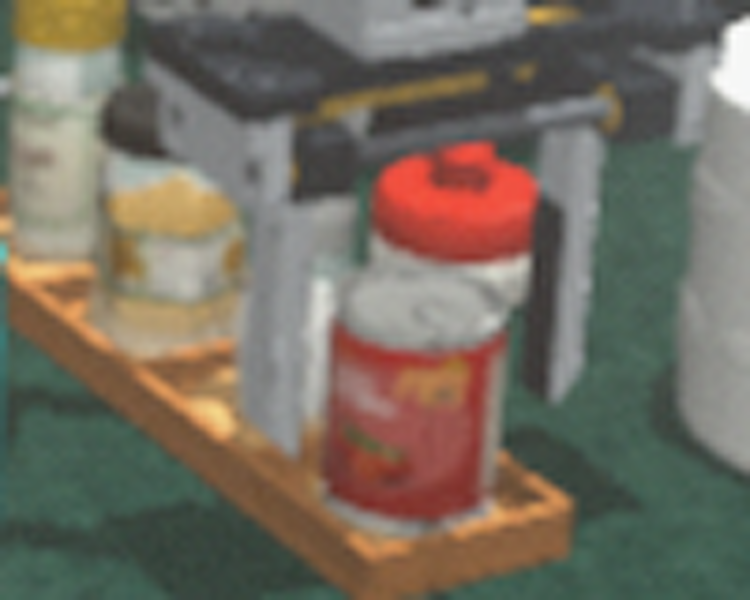

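The tips are now beside the tin at (275,455) and (560,400), at z about 0.036, so I'll close on it.

>>> jog_arm(
  moves=[
    [1,0,0,0,0,0,0],
    [1,0,0,0,0,0,0],
    [1,0,0,0,0,0,0],
    [1,0,0,0,0,0,0],
    [1,0,0,0,0,0,0],
  ],
  newtons=25,
)

```text
time: 3.85
tool_pos: [0.488, -0.3537, 0.0028]
ee_rot: [2.321, 2.116, 0.0]
contact_force: [-0.2, 0.4, -0.1]
gripper_width: 0.0639
gripper_force: 0.1
```

>>> jog_arm(
  moves=[
    [1,0,0,0,0,0,0],
    [1,0,0,-0.2,0,0,0],
    [1,0,0,-0.4,0,0,0],
    [1,0,0,-0.6,0,0,0],
    [1,0,0,-0.8,0,0,0],
  ],
)

```text
time: 4.27
tool_pos: [0.4856, -0.3514, 0.0805]
ee_rot: [-2.317, -2.112, 0.0]
contact_force: [0.4, 0.2, -1.8]
gripper_width: 0.0565
gripper_force: 25.0
```

```bash
python3 - <<'E'
from h import *
goal(.495,.218,.15)
E
```

```text
t 4.27 tcp [ 0.4856 -0.3514  0.0805] yaw 84.7 | shift now-axes [14.2  -1.09 -1.67] | after turn [14.2  -1.01 -1.74] | turn [-0.05 -0.04 -0.05] F [ 0.4  0.2 -1.8] w 0.0565
```

>>> jog_arm(
  moves=[
    [1,0,0,-0.9,0,0,0],
    [1,0.2,0,-0.9,0,0,0],
    [1,0.6,-0.1,0,0,0,0],
    [1,0.9,-0.1,0,0,0,0],
    [1,0.9,-0.1,0,0,0,0],
  ],
)

```text
time: 4.68
tool_pos: [0.4856, -0.2486, 0.1557]
ee_rot: [2.322, 2.112, 0.002]
contact_force: [0.1, 0.6, -0.9]
gripper_width: 0.0568
gripper_force: 25.0
```

>>> jog_arm(
  moves=[
    [1,0.9,-0.1,0,0,0,0],
    [1,0.9,-0.1,0,0,0,0],
    [1,0.9,-0.1,0,0,0,0],
    [1,0.9,-0.1,0,0,0,0],
    [1,0.9,-0.1,0,0,0,0],
  ],
)

```text
time: 5.1
tool_pos: [0.4814, -0.0659, 0.1546]
ee_rot: [2.322, 2.116, 0.001]
contact_force: [0.4, 0.9, -2.1]
gripper_width: 0.057
gripper_force: 25.0
```

>>> jog_arm(
  moves=[
    [1,0.9,-0.1,0,0,0,0],
    [1,0.9,-0.1,0,0,0,0],
    [1,0.9,0,0,0,0,0],
    [1,0.9,0,0,0,0,0],
    [1,0.8,0,0,0,0,0],
  ],
)

```text
time: 5.52
tool_pos: [0.4897, 0.1106, 0.1547]
ee_rot: [2.321, 2.117, 0.001]
contact_force: [1.0, -0.6, -2.3]
gripper_width: 0.0568
gripper_force: 25.0
```

```bash
python3 - <<'E'
from h import *
goal(.495,.218,.15)
E
```

```text
t 5.52 tcp [0.4897 0.1106 0.1547] yaw 84.8 | shift now-axes [ 2.68 -0.11  0.12] | after turn [ 2.69 -0.1   0.12] | turn [ 0.01 -0.01 -0.04] F [ 1.  -0.6 -2.3] w 0.0568
```

>>> jog_arm(
  moves=[
    [1,0.8,0,0,0,0,0],
    [1,0.8,0,0,0,0,0],
    [1,0.7,-0.1,0,0,0,0],
    [1,0.4,0,0,0,0,0],
    [1,0,0,0,0,0,0],
  ],
)

```text
time: 5.93
tool_pos: [0.4957, 0.2195, 0.1545]
ee_rot: [-2.316, -2.121, -0.002]
contact_force: [0.1, -1.0, -2.1]
gripper_width: 0.0573
gripper_force: 25.0
```

```bash
python3 - <<'E'
from h import *
import pickle
goal(.495,.218,.03)
c=cam('scene');pickle.dump(c,open('s5.pkl','wb')); cv2.imwrite('pics/s5.png',cv2.resize(c['img'][160:330,100:320],(776,600),interpolation=2))
E
```

```text
t 5.93 tcp [0.4957 0.2195 0.1545] yaw 85.0 | shift now-axes [-0.04 -0.01  3.11] | after turn [-0.04 -0.01  3.11] | turn [ 0.   -0.02 -0.01] F [ 0.1 -1.  -2.1] w 0.0573
```

View pics/s5.png

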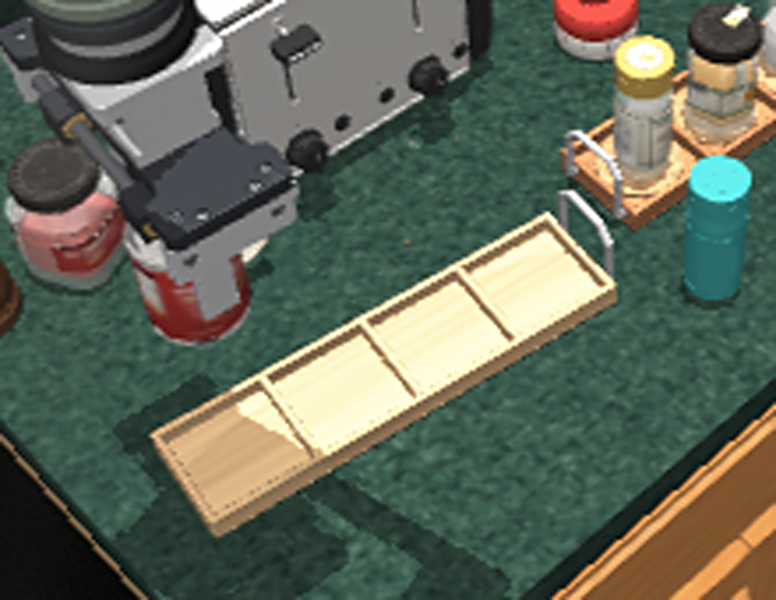

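```bash
python3 - <<'E'
from h import *
import pickle
c=pickle.load(open('s5.pkl','rb'))
f=lambda u,v,z:np.round(ray(c,100+u/3.527,160+v/3.527,z),3)
P=[f(153,436,.02),f(549,214,.02),f(615,286,.02),f(218,524,.02)];print(P,np.mean(P,0))
print('jar base front',f(75,288,0),'jar lid',f(52,170,.1))
for z in(.155,.16,.165,.17): print(z,f(200,342,z))
g=lambda X:np.round((proj(c,X)-[100,160])*3.527)
print([g([.4957+.0285*np.cos(a),.2195+.0285*np.sin(a),.165]) for a in np.arange(2.6,4.6,.3)])
E
```

```text
[array([0.537, 0.253, 0.02 ]), array([ 0.496, -0.047,  0.02 ]), array([ 0.42 , -0.036,  0.02 ]), array([0.459, 0.261, 0.02 ])] [0.478   0.10775 0.02   ]
jar base front [0.686 0.218 0.   ] jar lid [0.697 0.201 0.1  ]
0.155 [0.481 0.23  0.155]
0.16 [0.477 0.231 0.16 ]
0.165 [0.474 0.232 0.165]
0.17 [0.47  0.234 0.17 ]
[array([200., 346.]), array([215., 342.]), array([229., 334.]), array([239., 323.]), array([245., 312.]), array([247., 299.]), array([245., 288.])]
```

>>> jog_arm(
  moves=[
    [1,0,-0.05,0.7,0,0,0],
    [1,0,0,0.8,0,0,0],
    [1,0,0,0.8,0,0,0],
    [1,0,0,0.7,0,0,0],
    [1,0,0,0.4,0,0,0],
  ],
)

```text
time: 6.4
tool_pos: [0.4913, 0.2141, 0.0149]
ee_rot: [-2.321, -2.113, 0.009]
contact_force: [0.1, -0.5, -1.3]
gripper_width: 0.0567
gripper_force: 25.0
```

>>> jog_arm(
  moves=[
    [1,0,0,0.15,0,0,0],
    [1,0,0,0.1,0,0,0],
    [1,0,0,0.1,0,0,0],
    [1,0,0,0,0,0,0],
  ],
)

```text
time: 6.73
tool_pos: [0.4947, 0.2167, 0.0064]
ee_rot: [-2.322, -2.114, -0.002]
contact_force: [-2.9, 1.6, 4.9]
gripper_width: 0.0571
gripper_force: 25.0
```

```bash
python3 - <<'E'
from h import *
goal(.494,.219,-.003)
E
```

```text
t 6.73 tcp [0.4947 0.2167 0.0064] yaw 84.6 | shift now-axes [ 0.05 -0.02  0.24] | after turn [ 0.06 -0.02  0.24] | turn [ 0.   -0.02 -0.06] F [-2.9  1.6  4.9] w 0.0571
```

```bash
python3 - <<'E'
from h import *
import pickle
c=cam('scene');pickle.dump(c,open('s6.pkl','wb')); cv2.imwrite('pics/s6.png',cv2.resize(c['img'][200:320,110:270],(800,600),interpolation=2))
goal(.494,.219,-.003)
E
```

```text
t 6.78 tcp [0.495  0.2166 0.0065] yaw 84.6 | shift now-axes [ 0.06 -0.03  0.24] | after turn [ 0.06 -0.03  0.24] | turn [ 0.01 -0.02 -0.06] F [-2.9  2.5  3.8] w 0.0569
```

View pics/s6.png

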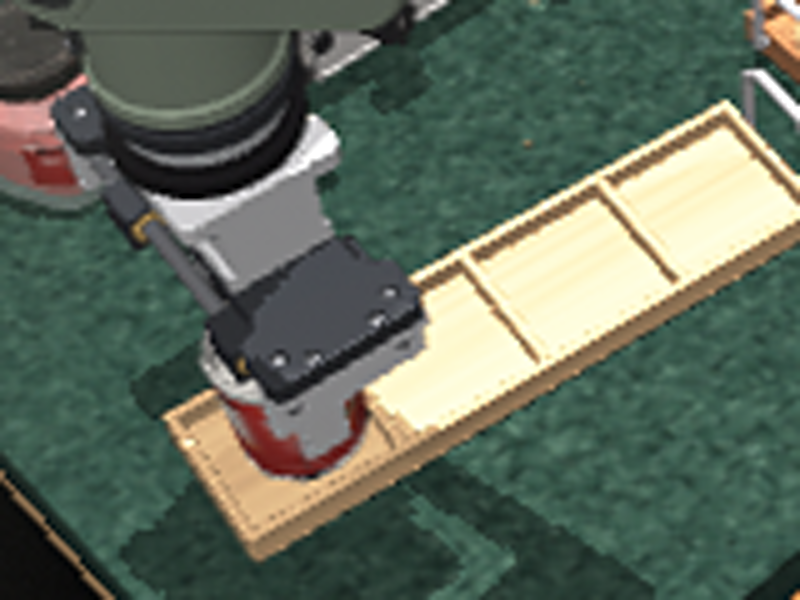

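```bash
python3 - <<'E'
from h import *
import pickle
c=pickle.load(open('s6.pkl','rb'))
g=lambda X:np.round((proj(c,X)-[110,200])*5).astype(int)
im=cv2.imread('pics/s6.png')
def circ(x,y,z,col): cv2.polylines(im,[np.array([g([x+.0285*np.cos(a),y+.0285*np.sin(a),z]) for a in np.arange(0,6.3,.1)],np.int32)],0,col,1)
circ(.493,.219,.008,(0,255,0)); circ(.493,.219,.02,(255,255,0)); circ(.495,.2166,.08,(255,0,0))
u=np.array([.133,.991,0]);v=np.array([.991,-.133,0]);C=np.array([.4785,.1075,.02])
for k in range(4):
  p=C+(-.1125+.075*k)*u
  cv2.polylines(im,[np.array([g(p+a*.035*u+b*.035*v) for a,b in((1,1),(1,-1),(-1,-1),(-1,1))],np.int32)],1,(0,0,255),1)
cv2.imwrite('pics/s6b.png',im)
E
```

```text
(no output)
```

View pics/s6b.png

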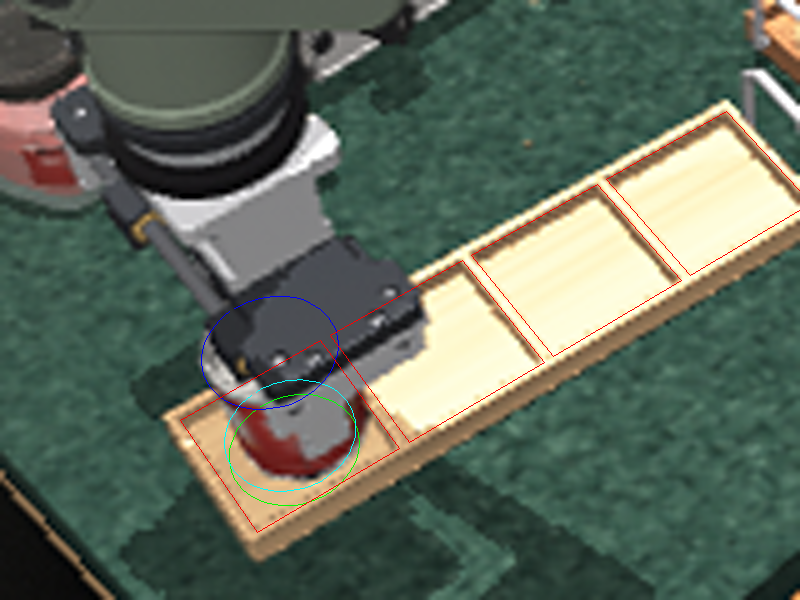

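```bash
python3 - <<'E'
from h import *
import pickle
c=pickle.load(open('s6.pkl','rb'))
f=lambda u,v,z:np.round(ray(c,110+u/5,200+v/5,z),4)
for z in(.008,.014,.02): print(z,f(302,422,z))
s6=cv2.imread('pics/s6.png'); hsv=cv2.cvtColor(c['img'],cv2.COLOR_BGR2HSV)
m=((hsv[...,0]<8)|(hsv[...,0]>172))&(hsv[...,1]>130); m[:270]=0;m[300:]=0
for r in range(270,300):
  x=np.where(m[r,150:190])[0]+150
  if len(x): print(r,x.min(),x.max(),end='; ')
print()
from scipy.optimize import least_squares
g=lambda X:proj(c,X)
for z in(.008,.014,.02):
  b=[g([.493+.0285*np.cos(a),.219+.0285*np.sin(a),z]) for a in np.arange(0,6.3,.1)]; b=np.array(b);print(z,'pred left/right/bottom',b[:,0].min(),b[:,0].max(),b[:,1].max())
E
```

```text
0.008 [0.5017 0.2081 0.008 ]
0.014 [0.498  0.2098 0.014 ]
0.02 [0.4943 0.2114 0.02  ]
279 181 182; 280 156 182; 281 157 182; 282 158 182; 283 159 182; 284 159 181; 285 160 181; 286 160 181; 287 161 180; 288 158 180; 289 159 179; 290 160 178; 291 161 177; 292 162 176; 293 162 174; 294 164 172; 
0.008 pred left/right/bottom 155.76542289532762 181.7855320202117 301.0284597507043
0.014 pred left/right/bottom 155.29176237938435 181.42089872796274 299.59912848804294
0.02 pred left/right/bottom 154.814179734809 181.05326051920983 298.15778052533784
```

The tin's outline is 5 to 8 mm toward the divider because it sits off-centre along the pads, and it is resting on the wall. I'll lift a little, shift it left and lower again.

>>> jog_arm(
  moves=[
    [1,0,0,-0.2,0,0,0],
    [1,0.1,0,0,0,0,0],
    [1,0.1,-0.05,0,0,0,0],
    [1,0,0,0.15,0,0,0],
    [1,0,0,0.1,0,0,0],
  ],
)

```text
time: 7.2
tool_pos: [0.4928, 0.2246, 0.0019]
ee_rot: [2.321, 2.117, -0.0]
contact_force: [0.2, -0.5, -1.6]
gripper_width: 0.0569
gripper_force: 25.0
```

>>> jog_arm(
  moves=[
    [1,0,0,0.1,0,0,0],
    [1,0,0,0.05,0,0,0],
    [1,0,0,0,0,0,0],
  ],
)

```text
time: 7.45
tool_pos: [0.4924, 0.224, -0.0023]
ee_rot: [-2.321, -2.117, 0.004]
contact_force: [-6.1, -3.4, 13.8]
gripper_width: 0.0572
gripper_force: 25.0
```

```bash
python3 - <<'E'
from h import *
goal(.494,.224,-.003)
E
```

```text
t 7.45 tcp [ 0.4924  0.224  -0.0023] yaw 84.7 | shift now-axes [0.   0.04 0.02] | after turn [0.   0.04 0.02] | turn [-0.02  0.01 -0.04] F [-6.1 -3.4 13.8] w 0.0572
```

>>> jog_arm(
  moves=[
    [1,0,0,-0.04,0,0,0],
    [-1,0,0,0,0,0,0],
    [-1,0,0,0,0,0,0],
    [-1,0,0,0,0,0,0],
    [-1,0,0,0,0,0,0],
  ],
)

```text
time: 7.87
tool_pos: [0.4927, 0.2244, -0.0026]
ee_rot: [-2.321, -2.116, 0.001]
contact_force: [-0.1, -0.3, 0.2]
gripper_width: 0.0803
gripper_force: 0.0
```

>>> jog_arm(
  moves=[
    [-1,0,0,0,0,0,0],
    [-1,0,0,0,0,0,0],
    [-1,0,0,0,0,0,0],
    [-1,0,0,-0.5,0,0,0],
    [-1,0,0,-1,0,0,0],
  ],
)

```text
time: 8.28
tool_pos: [0.4874, 0.2229, 0.0531]
ee_rot: [-2.317, -2.113, 0.018]
contact_force: [0.2, -0.9, -0.3]
gripper_width: 0.0942
gripper_force: 0.0
```

>>> jog_arm(
  moves=[
    [-1,0,0,-1,0,0,0],
    [-1,0,0,-1,0,0,0],
    [-1,0,0,-1,0,0,0],
    [-1,-0.9,0,0,0,0,0],
    [-1,-0.9,0,0,0,0,0],
  ],
)

```text
time: 8.7
tool_pos: [0.4891, 0.1537, 0.1821]
ee_rot: [2.313, 2.118, 0.011]
contact_force: [1.1, -0.7, -0.5]
gripper_width: 0.0941
gripper_force: 0.0
```

```bash
python3 - <<'E'
from h import *
import pickle
goal(.487,-.280,.16)
c=cam('scene');pickle.dump(c,open('s7.pkl','wb'));h=cv2.cvtColor(c['img'],cv2.COLOR_BGR2HSV)
m=((h[...,0]<8)|(h[...,0]>172))&(h[...,1]>130); m[:240]=0;m[310:]=0;m[:,:140]=0;m[:,200:]=0
y,x=np.where(m);print('red bbox',x.min(),x.max(),y.min(),y.max())
b=np.array([proj(c,[.493+.0285*np.cos(a),.219+.0285*np.sin(a),.008]) for a in np.arange(0,6.3,.1)]);print(b.min(0),b.max(0))
m[:288]=0
E
```

```text
t 8.7 tcp [0.4891 0.1537 0.1821] yaw 85.0 | shift now-axes [-10.81   0.9    0.54] | after turn [-10.81   0.89   0.55] | turn [ 0.08 -0.02 -0.01] F [ 1.1 -0.7 -0.5] w 0.0941
red bbox 155 181 275 299
[155.7654229 278.8262194] [181.78553202 301.02845975]
```

>>> jog_arm(
  moves=[
    [-0.5,-0.9,0.08,0,0,0,0],
    [-0.5,-0.9,0.08,0,0,0,0],
    [-0.5,-0.9,0.08,0,0,0,0],
    [-0.5,-0.9,0.08,0,0,0,0],
    [-0.5,-0.9,0.08,0,0,0,0],
  ],
)

```text
time: 9.17
tool_pos: [0.4851, -0.0293, 0.1777]
ee_rot: [-2.321, -2.117, -0.0]
contact_force: [1.3, -0.7, 0.1]
gripper_width: 0.0706
gripper_force: 0.0
```

>>> jog_arm(
  moves=[
    [-0.5,-0.9,0.08,0,0,0,0],
    [-0.5,-0.9,0.08,0,0,0,0],
    [-0.5,-0.9,0.08,0,0,0,0],
    [-0.5,-0.9,0.08,0,0,0,0],
    [-0.5,-0.9,0.08,0,0,0,0],
  ],
)

```text
time: 9.58
tool_pos: [0.4845, -0.2102, 0.1777]
ee_rot: [-2.322, -2.116, -0.0]
contact_force: [0.2, 0.1, 0.2]
gripper_width: 0.0702
gripper_force: 0.0
```

>>> jog_arm(
  moves=[
    [-0.5,-0.7,0.1,0,0,0,0],
    [-0.5,-0.3,0,0.5,0,0,0],
    [-0.5,0,0,0,0,0,0],
    [-0.5,0,0,0,0,0,0],
  ],
)

```text
time: 9.92
tool_pos: [0.4839, -0.2481, 0.1562]
ee_rot: [-2.32, -2.112, 0.001]
contact_force: [-0.6, 1.2, -1.0]
gripper_width: 0.0704
gripper_force: 0.0
```

```bash
python3 - <<'E'
from h import *
import pickle
goal(.487,-.281,0)
c=cam('side');pickle.dump(c,open('d8.pkl','wb')); cv2.imwrite('pics/d8.png',cv2.resize(c['img'][160:270,240:386],(796,600),interpolation=2))
g=lambda X:np.round((proj(c,X)-[240,160])*5.4545)
print('salt top pred',g([.487,-.281,.102]),'base',g([.487,-.281,.012]))
E
```

```text
t 9.92 tcp [ 0.4839 -0.2481  0.1562] yaw 84.6 | shift now-axes [-0.82  0.17  3.9 ] | after turn [-0.81  0.15  3.91] | turn [-0.03 -0.03 -0.06] F [-0.6  1.2 -1. ] w 0.0704
salt top pred [380. 282.] base [370. 457.]
```

View pics/d8.png

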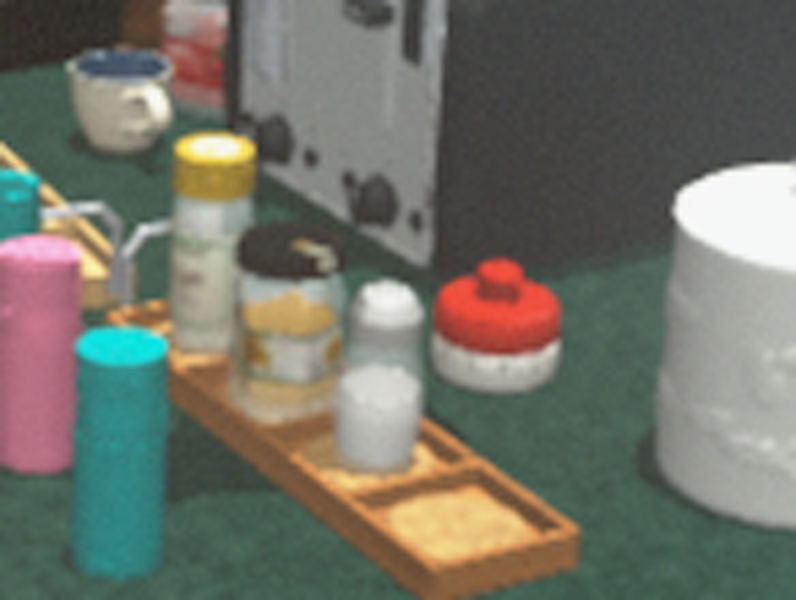

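>>> jog_arm(
  moves=[
    [-0.5,-0.4,0.11,0,0,0,0],
    [-0.5,-0.4,0.11,0,0,0,0],
    [-0.5,0,0,0.5,0,0,0],
    [-0.5,0,0,0.8,0,0,0],
    [-0.5,0,0,0.8,0,0,0],
  ],
)

```text
time: 10.38
tool_pos: [0.4937, -0.2831, 0.0757]
ee_rot: [2.315, 2.114, 0.002]
contact_force: [-0.3, 0.4, -0.4]
gripper_width: 0.0705
gripper_force: 0.0
```

>>> jog_arm(
  moves=[
    [-0.5,0,0,0.7,0,0,0],
    [-0.5,0,0,0.6,0,0,0],
    [-0.5,0,0,0.4,0,0,0],
    [-0.5,0,0,0.1,0,0,0],
    [-0.5,0,0,0,0,0,0],
  ],
)

```text
time: 10.8
tool_pos: [0.4909, -0.2807, 0.0012]
ee_rot: [-2.319, -2.117, 0.001]
contact_force: [0.0, -0.1, 0.4]
gripper_width: 0.071
gripper_force: 0.0
```

```bash
python3 - <<'E'
from h import *
import pickle
c=pickle.load(open('d8.pkl','rb'));f=lambda u,v,z:np.round(ray(c,240+u/5.4545,160+v/5.4545,z),4)
print('salt',f(388,285,.102),f(376,458,.012),'honey',f(290,250,.097),'spice',f(215,148,.118))
goal(.490,-.281,0)
E
```

```text
salt [ 0.488  -0.2857  0.102 ] [ 0.489  -0.2828  0.012 ] honey [ 0.4787 -0.2196  0.097 ] spice [ 0.4907 -0.1337  0.118 ]
t 10.8 tcp [ 0.4909 -0.2807  0.0012] yaw 84.8 | shift now-axes [-0.01 -0.02  0.03] | after turn [-0.01 -0.02  0.03] | turn [-0.01 -0.01 -0.04] F [ 0.  -0.1  0.4] w 0.071
```

>>> jog_arm(
  moves=[
    [1,-0.05,0,0,0,0,0],
    [1,0,0,0,0,0,0],
    [1,0,0,0,0,0,0],
    [1,0,0,0,0,0,0],
    [1,0,0,0,0,0,0],
  ],
  newtons=20,
)

```text
time: 11.22
tool_pos: [0.4911, -0.2839, 0.0029]
ee_rot: [2.32, 2.116, -0.0]
contact_force: [-2.4, -1.1, 4.5]
gripper_width: 0.0409
gripper_force: 20.3
```

>>> jog_arm(
  moves=[
    [1,0,0,0,0,0,0],
    [1,0,0,0,0,0,0],
    [1,0,0,0,0,0,0],
    [1,0,0,-0.3,0,0,0],
    [1,0,0,-0.7,0,0,0],
  ],
)

```text
time: 11.63
tool_pos: [0.4874, -0.2806, 0.0383]
ee_rot: [-2.315, -2.11, 0.002]
contact_force: [0.1, 0.7, -1.2]
gripper_width: 0.0408
gripper_force: 19.8
```

>>> jog_arm(
  moves=[
    [1,0,0,-1,0,0,0],
    [1,0,0,-1,0,0,0],
    [1,0,0,-0.9,0,0,0],
    [1,0.5,0,0,0,0,0],
    [1,0.9,-0.05,0,0,0,0],
  ],
)

```text
time: 12.05
tool_pos: [0.4968, -0.2313, 0.1624]
ee_rot: [2.319, 2.105, 0.003]
contact_force: [0.3, 0.8, -2.4]
gripper_width: 0.0405
gripper_force: 19.8
```

```bash
python3 - <<'E'
from h import *
goal(.4835,.147,.15)
E
```

```text
t 12.05 tcp [ 0.4968 -0.2313  0.1624] yaw 84.5 | shift now-axes [ 9.38 -1.25  0.25] | after turn [ 9.39 -1.16  0.31] | turn [ 0.08  0.05 -0.09] F [ 0.3  0.8 -2.4] w 0.0405
```

>>> jog_arm(
  moves=[
    [1,0.9,-0.1,0,0,0,0],
    [1,0.9,-0.1,0,0,0,0],
    [1,0.9,-0.1,0,0,0,0],
    [1,0.9,-0.1,0,0,0,0],
    [1,0.9,-0.1,0,0,0,0],
  ],
)

```text
time: 12.47
tool_pos: [0.4903, -0.0444, 0.1582]
ee_rot: [2.322, 2.116, 0.001]
contact_force: [0.5, 0.8, -0.9]
gripper_width: 0.0407
gripper_force: 19.8
```

>>> jog_arm(
  moves=[
    [1,0.9,-0.1,0,0,0,0],
    [1,0.9,-0.1,0,0,0,0],
    [1,0.9,0,0,0,0,0],
    [1,0.8,0,0,0,0,0],
    [1,0.4,0,0,0,0,0],
  ],
)

```text
time: 12.88
tool_pos: [0.4966, 0.1135, 0.1582]
ee_rot: [-2.317, -2.119, -0.003]
contact_force: [-0.1, -0.7, -0.7]
gripper_width: 0.0407
gripper_force: 19.8
```

>>> jog_arm(
  moves=[
    [1,0,0,0,0,0,0],
    [1,0,0,0,0,0,0],
  ],
)

```text
time: 13.05
tool_pos: [0.4968, 0.1103, 0.1579]
ee_rot: [2.319, 2.119, -0.0]
contact_force: [0.5, 0.7, -0.7]
gripper_width: 0.0409
gripper_force: 19.8
```

```bash
python3 - <<'E'
from h import *
import pickle
goal(.4835,.144,.15)
s=arm.observe()['tool_pos']
c=cam('scene');pickle.dump(c,open('s9.pkl','wb'));b=pickle.load(open('c0.pkl','rb'))['scene']['img']
m=(cv2.absdiff(c['img'],b).max(2)>40)&(c['img'].max(2)>120)
for z in(.012,.1): 
  q=np.array([proj(c,[s[0]+.022*np.cos(a),s[1]+.022*np.sin(a),s[2]+z]) for a in np.arange(0,6.3,.1)]);print(z,q.min(0),q.max(0))
u,v=q.mean(0).astype(int)
im=c['img'][190:310,130:290].copy(); cv2.imwrite('pics/s9.png',cv2.resize(im,(800,600),interpolation=2))
E
```

```text
t 13.05 tcp [0.4968 0.1103 0.1579] yaw 84.8 | shift now-axes [ 0.81 -0.41  0.2 ] | after turn [ 0.81 -0.4   0.2 ] | turn [-0.    0.   -0.03] F [ 0.5  0.7 -0.7] w 0.0409
0.012 [187.49509025 207.34999029] [208.86640912 223.59037738]
0.1 [181.78087293 177.93219801] [204.63240288 194.41854117]
```

View pics/s9.png

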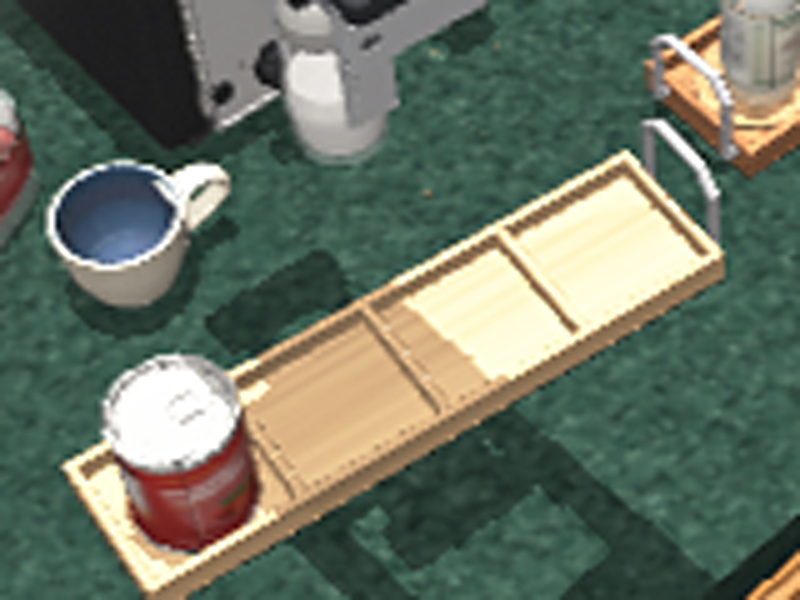

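>>> jog_arm(
  moves=[
    [1,0.42,-0.2,0,0,0,0],
    [1,0.42,-0.2,0.5,0,0,0],
    [1,0,0,0.8,0,0,0],
    [1,0,0,0.8,0,0,0],
    [1,0,0,0.8,0,0,0],
  ],
)

```text
time: 13.52
tool_pos: [0.4849, 0.1434, 0.0414]
ee_rot: [2.322, 2.114, 0.002]
contact_force: [0.5, -0.0, -0.9]
gripper_width: 0.0406
gripper_force: 19.8
```

>>> jog_arm(
  moves=[
    [1,0,0,0.5,0,0,0],
    [1,0,0,0.2,0,0,0],
    [1,0,0,0.1,0,0,0],
    [1,0,0,0.1,0,0,0],
    [1,0,0,0,0,0,0],
  ],
)

```text
time: 13.93
tool_pos: [0.4854, 0.1441, 0.0066]
ee_rot: [2.322, 2.115, 0.002]
contact_force: [-0.1, 0.7, -1.3]
gripper_width: 0.0409
gripper_force: 19.8
```

```bash
python3 - <<'E'
from h import *
goal(.4835,.145,-.004)
E
```

```text
t 13.93 tcp [0.4854 0.1441 0.0066] yaw 84.7 | shift now-axes [ 0.02 -0.05  0.27] | after turn [ 0.02 -0.05  0.27] | turn [ 0.02 -0.   -0.06] F [-0.1  0.7 -1.3] w 0.0409
```

>>> jog_arm(
  moves=[
    [1,0,-0.05,0.1,0,0,0],
    [1,0,0,0.08,0,0,0],
    [1,0,0,0,0,0,0],
  ],
)

```text
time: 14.18
tool_pos: [0.4826, 0.1448, -0.001]
ee_rot: [2.321, 2.116, 0.001]
contact_force: [-0.3, 0.8, -1.0]
gripper_width: 0.0409
gripper_force: 19.8
```

>>> jog_arm(
  moves=[
    [1,0,0,0.06,0,0,0],
    [1,0,0,0,0,0,0],
  ],
)

```text
time: 14.35
tool_pos: [0.4827, 0.1448, -0.0013]
ee_rot: [2.321, 2.117, -0.001]
contact_force: [-6.4, -0.6, 14.3]
gripper_width: 0.0407
gripper_force: 20.7
```

>>> jog_arm(
  moves=[
    [1,0,0,-0.04,0,0,0],
    [-1,0,0,0,0,0,0],
    [-1,0,0,0,0,0,0],
    [-1,0,0,0,0,0,0],
    [-1,0,0,0,0,0,0],
  ],
)

```text
time: 14.77
tool_pos: [0.4822, 0.1448, -0.0023]
ee_rot: [-2.321, -2.117, 0.0]
contact_force: [-0.8, 0.1, -0.7]
gripper_width: 0.064
gripper_force: 0.0
```

>>> jog_arm(
  moves=[
    [-1,0,0,0,0,0,0],
    [-1,0,0,0,0,0,0],
    [-1,0,0,-0.4,0,0,0],
    [-1,0,0,-1,0,0,0],
    [-1,0,0,-1,0,0,0],
  ],
)

```text
time: 15.18
tool_pos: [0.4796, 0.1444, 0.0927]
ee_rot: [-2.319, -2.114, 0.008]
contact_force: [0.4, 0.5, 0.3]
gripper_width: 0.0933
gripper_force: 0.0
```

>>> jog_arm(
  moves=[
    [-1,0,0,-1,0,0,0],
    [-1,0,0,-0.9,0,0,0],
    [-1,-0.5,0,0,0,0,0],
    [-1,-0.9,0,0,0,0,0],
    [-1,-0.9,0,0,0,0,0],
  ],
)

```text
time: 15.6
tool_pos: [0.4744, 0.0529, 0.1711]
ee_rot: [2.317, 2.119, 0.003]
contact_force: [0.7, -0.9, -0.5]
gripper_width: 0.0939
gripper_force: 0.0
```

```bash
python3 - <<'E'
from h import *
import pickle
goal(.487,-.208,.15)
d=cam('side');b=pickle.load(open('c0.pkl','rb'))['side']
# honey dark lid in side view
h=d['img'].astype(int)
m=(h.max(2)<75); m[:, :280]=0;m[:,310:]=0;m[:195]=0;m[212:]=0
y,x=np.where(m);print('lid px',x.min(),x.max(),y.min(),y.max(), ray(d,(x.min()+x.max())/2,y.mean(),.093))
E
```

```text
t 15.6 tcp [0.4744 0.0529 0.1711] yaw 84.9 | shift now-axes [-6.47  0.89  0.53] | after turn [-6.47  0.88  0.53] | turn [ 0.03 -0.   -0.02] F [ 0.7 -0.9 -0.5] w 0.0939
lid px 284 309 195 210 [ 0.50281728 -0.19988137  0.093     ]
```

>>> jog_arm(
  moves=[
    [-1,-0.9,0.15,0,0,0,0],
    [-1,-0.9,0.15,0,0,0,0],
    [-1,-0.9,0.15,0,0,0,0],
    [-1,-0.9,0.15,0,0,0,0],
    [-1,-0.9,0.1,0,0,0,0],
  ],
)

```text
time: 16.07
tool_pos: [0.4851, -0.1303, 0.1698]
ee_rot: [2.321, 2.116, 0.0]
contact_force: [0.2, -0.4, 0.7]
gripper_width: 0.0941
gripper_force: 0.0
```

>>> jog_arm(
  moves=[
    [-1,-0.8,0.1,0,0,0,0],
    [-1,-0.4,0,0,0,0,0],
    [-1,0,0,0,0,0,0],
    [-1,0,0,0,0,0,0],
  ],
)

```text
time: 16.4
tool_pos: [0.4844, -0.1771, 0.1694]
ee_rot: [-2.323, -2.113, -0.0]
contact_force: [-0.4, 0.5, 0.4]
gripper_width: 0.0938
gripper_force: 0.0
```

```bash
python3 - <<'E'
from h import *
goal(.486,-.209,0)
E
```

```text
t 16.4 tcp [ 0.4844 -0.1771  0.1694] yaw 84.6 | shift now-axes [-0.79  0.12  4.23] | after turn [-0.79  0.11  4.24] | turn [-0.01 -0.01 -0.07] F [-0.4  0.5  0.4] w 0.0938
```

>>> jog_arm(
  moves=[
    [-1,-0.4,0.06,0,0,0,0],
    [-1,-0.4,0.06,0,0,0,0],
    [-0.9,0,0,0.6,0,0,0],
    [-0.8,0,0,0.8,0,0,0],
    [-0.8,0,0,0.8,0,0,0],
  ],
)

```text
time: 16.82
tool_pos: [0.4878, -0.2082, 0.082]
ee_rot: [2.318, 2.116, 0.002]
contact_force: [0.6, -0.4, -0.4]
gripper_width: 0.0848
gripper_force: 0.0
```

>>> jog_arm(
  moves=[
    [-0.8,0,0,0.8,0,0,0],
    [-0.8,0,0,0.7,0,0,0],
    [-0.8,0,0,0.4,0,0,0],
    [-0.8,0,0,0.1,0,0,0],
    [-0.8,0,0,0,0,0,0],
  ],
)

```text
time: 17.23
tool_pos: [0.4854, -0.2069, 0.0004]
ee_rot: [-2.317, -2.116, 0.001]
contact_force: [0.1, 0.3, 0.4]
gripper_width: 0.0845
gripper_force: 0.0
```

>>> jog_arm(
  moves=[
    [1,0,0,0,0,0,0],
    [1,0,0,0,0,0,0],
    [1,0,0,0,0,0,0],
    [1,0,0,0,0,0,0],
    [1,0,0,0,0,0,0],
  ],
  newtons=30,
)

```text
time: 17.65
tool_pos: [0.4873, -0.2096, 0.0029]
ee_rot: [2.32, 2.115, 0.001]
contact_force: [0.7, 0.1, -0.4]
gripper_width: 0.0541
gripper_force: 0.0
```

>>> jog_arm(
  moves=[
    [1,0,0,0,0,0,0],
    [1,0,0,0,0,0,0],
    [1,0,0,0,0,0,0],
  ],
)

```text
time: 17.9
tool_pos: [0.4872, -0.2096, 0.0028]
ee_rot: [2.321, 2.116, 0.001]
contact_force: [-0.6, 0.9, 5.2]
gripper_width: 0.0528
gripper_force: 29.7
```

>>> jog_arm(
  moves=[
    [1,0,0,-0.3,0,0,0],
    [1,0,0,-0.7,0,0,0],
    [1,0,0,-1,0,0,0],
    [1,0,0,-1,0,0,0],
    [1,0,0,-0.9,0,0,0],
  ],
)

```text
time: 18.32
tool_pos: [0.4857, -0.2088, 0.1596]
ee_rot: [-2.321, -2.116, 0.0]
contact_force: [1.0, 0.1, -2.8]
gripper_width: 0.0527
gripper_force: 29.6
```

>>> jog_arm(
  moves=[
    [1,0.5,-0.1,-0.1,0,0,0],
    [1,0.9,-0.15,0,0,0,0],
    [1,0.9,-0.15,0,0,0,0],
    [1,0.9,-0.15,0,0,0,0],
    [1,0.9,-0.15,0,0,0,0],
  ],
)

```text
time: 18.73
tool_pos: [0.4725, -0.0417, 0.1617]
ee_rot: [-2.322, -2.115, 0.001]
contact_force: [1.1, 0.4, -1.7]
gripper_width: 0.0526
gripper_force: 29.6
```

>>> jog_arm(
  moves=[
    [1,0.9,-0.15,0,0,0,0],
    [1,0.8,-0.1,0,0,0,0],
    [1,0.4,0,0,0,0,0],
    [1,0,0,0,0,0,0],
    [1,0,0,0,0,0,0],
  ],
)

```text
time: 19.15
tool_pos: [0.4708, 0.0418, 0.1616]
ee_rot: [-2.319, -2.119, 0.002]
contact_force: [0.4, -0.2, -2.1]
gripper_width: 0.0527
gripper_force: 29.6
```

```bash
python3 - <<'E'
from h import *
import pickle
goal(.473,.0715,0)
s=arm.observe()['tool_pos']
c=cam('scene');cv2.imwrite('pics/s10.png',c['img']);
q=np.array([proj(c,[s[0]+.0275*np.cos(a),s[1]+.0275*np.sin(a),s[2]+.0095]) for a in np.arange(0,6.3,.1)]);print(q.min(0),q.max(0))
h=cv2.cvtColor(c['img'],cv2.COLOR_BGR2HSV)
u0,u1=int(q[:,0].min()),int(q[:,0].max());v1=int(q[:,1].max())
for v in range(v1-14,v1+6,2): # not-green pixels
  r=h[v,u0-10:u1+11]; ng=~((r[:,0]>60)&(r[:,0]<100)&(r[:,1]>70)); x=np.where(ng)[0]; print(v,(x.min()+u0-10,x.max()+u0-10,len(x)) if len(x) else None)
E
```

```text
t 19.15 tcp [0.4708 0.0418 0.1616] yaw 84.8 | shift now-axes [ 0.75 -0.01  4.04] | after turn [ 0.75 -0.01  4.04] | turn [-0.01  0.01 -0.03] F [ 0.4 -0.2 -2.1] w 0.0527
[218.31946817 194.7932215 ] [244.45856959 214.36314431]
200 (np.int64(215), np.int64(245), 31)
202 (np.int64(218), np.int64(243), 26)
204 (np.int64(218), np.int64(244), 27)
206 (np.int64(218), np.int64(243), 26)
208 (np.int64(219), np.int64(242), 24)
210 (np.int64(220), np.int64(241), 22)
212 (np.int64(223), np.int64(238), 16)
214 (np.int64(232), np.int64(232), 1)
216 (np.int64(226), np.int64(226), 1)
218 None
```

>>> jog_arm(
  moves=[
    [1,0.38,0.02,0,0,0,0],
    [1,0.37,0.02,0.5,0,0,0],
    [1,0,0,0.8,0,0,0],
    [1,0,0,0.8,0,0,0],
    [1,0,0,0.8,0,0,0],
  ],
)

```text
time: 19.62
tool_pos: [0.4765, 0.0696, 0.0451]
ee_rot: [2.322, 2.114, 0.001]
contact_force: [0.2, 0.1, -2.4]
gripper_width: 0.0524
gripper_force: 29.6
```

>>> jog_arm(
  moves=[
    [1,0,0,0.5,0,0,0],
    [1,0,0,0.3,0,0,0],
    [1,0,0,0.1,0,0,0],
    [1,0,0,0.1,0,0,0],
    [1,0,0,0,0,0,0],
  ],
)

```text
time: 20.03
tool_pos: [0.4761, 0.0701, 0.0058]
ee_rot: [2.323, 2.115, -0.0]
contact_force: [-0.5, 0.0, -2.3]
gripper_width: 0.0527
gripper_force: 29.6
```

>>> jog_arm(
  moves=[
    [1,0,0,0.1,0,0,0],
    [1,0,0,0,0,0,0],
  ],
)

```text
time: 20.2
tool_pos: [0.4767, 0.0707, 0.0024]
ee_rot: [2.321, 2.115, 0.002]
contact_force: [-0.4, -0.0, -1.8]
gripper_width: 0.0528
gripper_force: 29.6
```

Still free, so I'll lower a few mm more to the expected floor at about -0.001.

>>> jog_arm(
  moves=[
    [1,0,-0.05,0.06,0,0,0],
    [1,0,0,0,0,0,0],
  ],
)

```text
time: 20.37
tool_pos: [0.4737, 0.0713, -0.0004]
ee_rot: [2.321, 2.117, 0.0]
contact_force: [-0.5, -0.1, -2.2]
gripper_width: 0.0525
gripper_force: 29.6
```

>>> jog_arm(
  moves=[
    [1,0,0,0.05,0,0,0],
    [1,0,0,0,0,0,0],
  ],
)

```text
time: 20.53
tool_pos: [0.4741, 0.0714, -0.0012]
ee_rot: [2.321, 2.117, 0.0]
contact_force: [-3.3, -0.6, 6.7]
gripper_width: 0.0525
gripper_force: 29.7
```

>>> jog_arm(
  moves=[
    [-1,0,0,-0.04,0,0,0],
    [-1,0,0,0,0,0,0],
    [-1,0,0,0,0,0,0],
    [-1,0,0,0,0,0,0],
    [-1,0,0,0,0,0,0],
  ],
)

```text
time: 20.95
tool_pos: [0.4739, 0.0712, -0.001]
ee_rot: [2.321, 2.117, 0.0]
contact_force: [0.3, 0.0, -0.5]
gripper_width: 0.0831
gripper_force: 0.0
```

>>> jog_arm(
  moves=[
    [-1,0,0,0,0,0,0],
    [-1,0,0,-0.4,0,0,0],
    [-1,0,0,-1,0,0,0],
    [-1,0,0,-1,0,0,0],
    [-1,0,0,-1,0,0,0],
  ],
)

```text
time: 21.37
tool_pos: [0.4728, 0.0712, 0.1359]
ee_rot: [-2.321, -2.116, 0.002]
contact_force: [-0.0, 0.0, -0.0]
gripper_width: 0.0942
gripper_force: 0.0
```

>>> jog_arm(
  moves=[
    [-0.5,-0.6,0.15,-0.9,0,0,0],
    [-0.5,-0.9,0.15,0,0,0,0],
    [-0.5,-0.9,0.15,0,0,0,0],
    [-0.5,-0.9,0.15,0,0,0,0],
    [-0.5,-0.9,0.15,0,0,0,0],
  ],
)

```text
time: 21.78
tool_pos: [0.4881, -0.0992, 0.1699]
ee_rot: [2.32, 2.117, 0.001]
contact_force: [0.3, 0.5, -0.4]
gripper_width: 0.0706
gripper_force: 0.0
```

>>> jog_arm(
  moves=[
    [-0.5,-0.4,0.1,0,0,0,0],
    [-0.5,0,0,0,0,0,0],
    [-0.5,0,0,0,0,0,0],
  ],
)

```text
time: 22.03
tool_pos: [0.4903, -0.1145, 0.1691]
ee_rot: [-2.323, -2.113, -0.0]
contact_force: [-0.0, -0.3, 0.0]
gripper_width: 0.0707
gripper_force: 0.0
```

```bash
python3 - <<'E'
from h import *
goal(.491,-.133,.01)
d=cam('side');h=cv2.cvtColor(d['img'],cv2.COLOR_BGR2HSV)
m=((h[...,0]>18)&(h[...,0]<32)&(h[...,1]>150)); m[:, :265]=0;m[:,300:]=0;m[:170]=0;m[205:]=0
y,x=np.where(m);print('cap px',x.min(),x.max(),y.min(),y.max(),'pred top',proj(d,[.491,-.133,.118]),[np.round(proj(d,[.491+k*.018,-.133+k*.009,.118])) for k in(1,-1)])
E
```

```text
t 22.03 tcp [ 0.4903 -0.1145  0.1691] yaw 84.6 | shift now-axes [-0.46  0.06  3.98] | after turn [-0.46  0.06  3.98] | turn [-0.01 -0.01 -0.07] F [-0.  -0.3  0. ] w 0.0707
cap px 273 286 186 195 pred top [279.35297988 187.03446206] [array([283., 185.]), array([276., 189.])]
```

Cap position agrees with the prediction (279,187), so I'll descend on the spice jar.

>>> jog_arm(
  moves=[
    [-0.5,-0.46,0.06,0,0,0,0],
    [-0.5,0,0,0.3,0,0,0],
    [-0.5,0,0,0.7,0,0,0],
    [-0.5,0,0,0.8,0,0,0],
    [-0.5,0,0,0.8,0,0,0],
  ],
)

```text
time: 22.5
tool_pos: [0.4915, -0.1308, 0.0642]
ee_rot: [2.319, 2.118, 0.002]
contact_force: [1.0, -0.6, -0.0]
gripper_width: 0.0703
gripper_force: 0.0
```

>>> jog_arm(
  moves=[
    [-0.5,0,0,0.7,0,0,0],
    [-0.5,0,0,0.5,0,0,0],
    [-0.5,0,0,0.2,0,0,0],
    [-0.5,0,0,0,0,0,0],
    [1,0,0,0,0,0,0],
  ],
  newtons=20,
)

```text
time: 22.92
tool_pos: [0.4913, -0.1316, 0.0094]
ee_rot: [-2.32, -2.118, -0.0]
contact_force: [0.0, -0.3, 0.6]
gripper_width: 0.0669
gripper_force: 0.0
```

>>> jog_arm(
  moves=[
    [1,0,0,0,0,0,0],
    [1,0,0,0,0,0,0],
    [1,0,0,0,0,0,0],
    [1,0,0,0,0,0,0],
    [1,0,0,0,0,0,0],
  ],
)

```text
time: 23.33
tool_pos: [0.4922, -0.133, 0.0106]
ee_rot: [2.32, 2.115, 0.001]
contact_force: [-0.1, 0.1, 3.4]
gripper_width: 0.0401
gripper_force: 20.0
```

>>> jog_arm(
  moves=[
    [1,0,0,0,0,0,0],
    [1,0,0,0,0,0,0],
    [1,0,0,0,0,0,0],
  ],
)

```text
time: 23.58
tool_pos: [0.4923, -0.133, 0.0106]
ee_rot: [2.32, 2.115, 0.001]
contact_force: [-0.2, 1.0, 6.5]
gripper_width: 0.0403
gripper_force: 20.0
```

>>> jog_arm(
  moves=[
    [1,0,0,-0.3,0,0,0],
    [1,0,0,-0.7,0,0,0],
    [1,0,0,-1,0,0,0],
    [1,0,0,-1,0,0,0],
    [1,0,0,-0.6,0,0,0],
  ],
)

```text
time: 24.0
tool_pos: [0.4928, -0.1333, 0.1573]
ee_rot: [2.318, 2.113, 0.003]
contact_force: [0.0, -1.1, 0.1]
gripper_width: 0.0402
gripper_force: 20.0
```

>>> jog_arm(
  moves=[
    [1,0.5,-0.2,0,0,0,0],
    [1,0.8,-0.3,0,0,0,0],
    [1,0.8,-0.3,0,0,0,0],
    [1,0.6,-0.2,0,0,0,0],
    [1,0.3,0,0,0,0,0],
  ],
)

```text
time: 24.42
tool_pos: [0.4603, -0.0066, 0.1527]
ee_rot: [-2.318, -2.117, 0.001]
contact_force: [0.1, 0.2, -0.7]
gripper_width: 0.0402
gripper_force: 20.0
```

>>> jog_arm(
  moves=[
    [1,0,0,0,0,0,0],
    [1,0,0,0,0,0,0],
  ],
)

```text
time: 24.58
tool_pos: [0.4622, -0.0092, 0.1531]
ee_rot: [2.32, 2.118, -0.001]
contact_force: [0.1, 0.8, -2.2]
gripper_width: 0.04
gripper_force: 20.0
```

```bash
python3 - <<'E'
from h import *
goal(.463,-.004,.0065)
s=arm.observe()['tool_pos']
c=cam('scene')
q=np.array([proj(c,[s[0]+.02*np.cos(a),s[1]+.02*np.sin(a),s[2]+.0015]) for a in np.arange(0,6.3,.1)]);print(q.min(0),q.max(0))
h=cv2.cvtColor(c['img'],cv2.COLOR_BGR2HSV)
u0,u1=int(q[:,0].min()),int(q[:,0].max());v1=int(q[:,1].max())
for v in range(v1-14,v1+6,2):
  r=h[v,u0-10:u1+11]; ng=~((r[:,0]>60)&(r[:,0]<100)&(r[:,1]>70)); x=np.where(ng)[0]; print(v,(x.min()+u0-10,x.max()+u0-10,len(x)) if len(x) else None)
E
```

```text
t 24.58 tcp [ 0.4622 -0.0092  0.1531] yaw 84.8 | shift now-axes [0.13 0.01 3.67] | after turn [0.13 0.01 3.67] | turn [-0.    0.01 -0.03] F [ 0.1  0.8 -2.2] w 0.04
[242.9101733  192.50305206] [261.32696275 206.19081876]
192 (np.int64(242), np.int64(262), 21)
194 (np.int64(242), np.int64(271), 21)
196 (np.int64(242), np.int64(271), 26)
198 (np.int64(243), np.int64(271), 29)
200 (np.int64(243), np.int64(271), 29)
202 (np.int64(245), np.int64(271), 27)
204 (np.int64(247), np.int64(271), 25)
206 (np.int64(259), np.int64(271), 13)
208 (np.int64(260), np.int64(271), 12)
210 (np.int64(261), np.int64(271), 11)
```

>>> jog_arm(
  moves=[
    [1,0.13,0,0.4,0,0,0],
    [1,0,0,0.8,0,0,0],
    [1,0,0,0.8,0,0,0],
    [1,0,0,0.8,0,0,0],
    [1,0,0,0.4,0,0,0],
  ],
)

```text
time: 25.05
tool_pos: [0.4601, -0.0051, 0.0216]
ee_rot: [-2.32, -2.111, 0.006]
contact_force: [-1.9, 0.9, -1.2]
gripper_width: 0.04
gripper_force: 20.0
```

>>> jog_arm(
  moves=[
    [1,0,0,0.2,0,0,0],
    [1,0,0,0.1,0,0,0],
    [1,0,0,0,0,0,0],
  ],
)

```text
time: 25.3
tool_pos: [0.4631, -0.005, 0.0131]
ee_rot: [-2.322, -2.115, 0.001]
contact_force: [-0.6, 0.3, -0.8]
gripper_width: 0.0398
gripper_force: 20.0
```

>>> jog_arm(
  moves=[
    [1,0,0,0.08,0,0,0],
    [1,0,0,0,0,0,0],
  ],
)

```text
time: 25.47
tool_pos: [0.4643, -0.0047, 0.0112]
ee_rot: [2.32, 2.115, 0.002]
contact_force: [-0.2, 0.2, -0.5]
gripper_width: 0.04
gripper_force: 20.0
```

>>> jog_arm(
  moves=[
    [1,0,0,0.08,0,0,0],
    [1,0,0,0,0,0,0],
  ],
)

```text
time: 25.63
tool_pos: [0.4635, -0.0043, 0.0075]
ee_rot: [2.321, 2.116, 0.001]
contact_force: [-0.7, 0.4, -1.4]
gripper_width: 0.04
gripper_force: 20.0
```

>>> jog_arm(
  moves=[
    [1,0,0,0.04,0,0,0],
    [1,0,0,0,0,0,0],
  ],
)

```text
time: 25.8
tool_pos: [0.4636, -0.0042, 0.0065]
ee_rot: [2.321, 2.116, 0.001]
contact_force: [-2.0, 0.1, 4.6]
gripper_width: 0.0402
gripper_force: 20.0
```

On the floor, so I'll release and retreat.

>>> jog_arm(
  moves=[
    [-1,0,0,-0.02,0,0,0],
    [-1,0,0,0,0,0,0],
    [-1,0,0,0,0,0,0],
    [-1,0,0,0,0,0,0],
    [-1,0,0,0,0,0,0],
  ],
)

```text
time: 26.22
tool_pos: [0.463, -0.0042, 0.0061]
ee_rot: [-2.321, -2.117, 0.0]
contact_force: [-0.6, -0.3, 0.8]
gripper_width: 0.0702
gripper_force: 0.0
```

>>> jog_arm(
  moves=[
    [-1,0,0,0,0,0,0],
    [-1,0,0,-0.4,0,0,0],
    [-1,0,0,-1,0,0,0],
    [-1,0,0,-1,0,0,0],
    [-1,0,0,-1,0,0,0],
  ],
)

```text
time: 26.63
tool_pos: [0.4619, -0.004, 0.1431]
ee_rot: [-2.32, -2.115, 0.002]
contact_force: [1.2, -0.0, 0.3]
gripper_width: 0.0941
gripper_force: 0.0
```

>>> jog_arm(
  moves=[
    [-1,0,0,-1,0,0,0],
    [-1,-0.8,0,-0.5,0,0,0],
    [-1,-0.9,0,0,0,0,0],
    [-1,-0.9,0,0,0,0,0],
    [-1,-0.9,0,0,0,0,0],
  ],
)

```text
time: 27.05
tool_pos: [0.4503, -0.145, 0.2032]
ee_rot: [2.319, 2.117, 0.001]
contact_force: [0.0, 0.5, -0.1]
gripper_width: 0.094
gripper_force: 0.0
```

>>> jog_arm(
  moves=[
    [-1,-0.4,0,0,0,0,0],
    [-1,0,0,0,0,0,0],
    [-1,0,0,0,0,0,0],
  ],
)

```text
time: 27.3
tool_pos: [0.4483, -0.1599, 0.2019]
ee_rot: [-2.323, -2.113, -0.001]
contact_force: [0.8, -0.5, -1.0]
gripper_width: 0.0938
gripper_force: 0.0
```

```bash
python3 - <<'E'
from h import *
c=cam('scene'); im=cv2.resize(c['img'][160:310,120:320],(800,600),interpolation=2)
g=lambda X:np.round((proj(c,X)-[120,160])*4).astype(int)
u=np.array([.133,.991,0]);C=np.array([.4785,.1075,0])
for s,r,h in((-.1125,.02,.106),(-.0375,.0275,.085),(.0375,.0205,.09),(.1125,.0285,.072)):
  p=C+s*u
  for z in(.008,.008+h): cv2.polylines(im,[np.array([g([p[0]+r*np.cos(a),p[1]+r*np.sin(a),z]) for a in np.arange(0,6.3,.1)],np.int32)],0,(0,255,0),1)
cv2.imwrite('pics/fin.png',im)
E
```

```text
(no output)
```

View pics/fin.png

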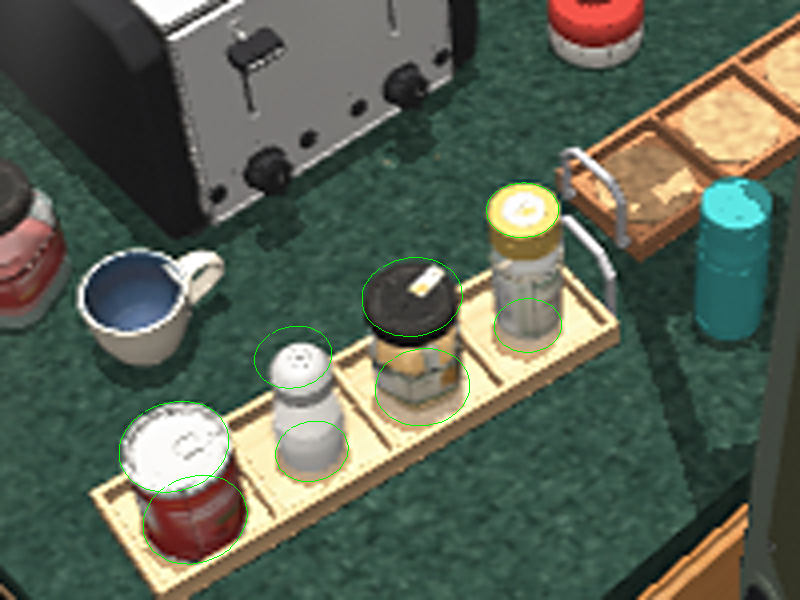

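All four stand upright on their predicted outlines: tin (190,510), salt (312,450), honey (420,385) and spice (528,325). The mug and timer have not moved.

```bash
python3 -c "
from h import *
print(arm.close_job())"
```

```text
the job is handed in; nothing more can be done
None
```

I moved all four condiments into the pale rack in loop order (spice, honey, salt, tin from the loop) and handed the job in at about 27 s; the last picture shows them upright in their pockets and the mug and timer in place, but no verdict came back.

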